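# Nest the clean steel beakers in their case and shut its stayed lid

## Task

Put the clean beakers away: nest every steel beaker standing on the bench into one upright stack on the floor of the open case, each fully home in the one below. Then press the knuckle of the lid stay down to break its lock while the lid is still up, and lower the lid gently until it is fully shut. Leave the bench timer where it stands.

Things in the scene. Friction and masses are not known exactly. Their poses are not given: they have to be found in the camera images.
- beaker_0: tapered steel beaker, mouth-up, 46 mm high, 70 g; origin centre of underside, z up. Foot 40 mm across, cone to 57 mm at z=36, upright rim band 62 mm across from z=38 to 46; wall 2.5 mm, solid bottom 16 mm thick, mouth 57 mm inside. Fully home in another it sits 16 mm higher than it with about 1 mm of play. All alike, scattered on the bench left of the case; some may be absent (None).
- beaker_1: tapered steel beaker, mouth-up, 46 mm high, 70 g; origin centre of underside, z up. Foot 40 mm across, cone to 57 mm at z=36, upright rim band 62 mm across from z=38 to 46; wall 2.5 mm, solid bottom 16 mm thick, mouth 57 mm inside. Fully home in another it sits 16 mm higher than it with about 1 mm of play. All alike, scattered on the bench left of the case; some may be absent (None).
- beaker_2: tapered steel beaker, mouth-up, 46 mm high, 70 g; origin centre of underside, z up. Foot 40 mm across, cone to 57 mm at z=36, upright rim band 62 mm across from z=38 to 46; wall 2.5 mm, solid bottom 16 mm thick, mouth 57 mm inside. Fully home in another it sits 16 mm higher than it with about 1 mm of play. All alike, scattered on the bench left of the case; some may be absent (None).
- beaker_3: tapered steel beaker, mouth-up, 46 mm high, 70 g; origin centre of underside, z up. Foot 40 mm across, cone to 57 mm at z=36, upright rim band 62 mm across from z=38 to 46; wall 2.5 mm, solid bottom 16 mm thick, mouth 57 mm inside. Fully home in another it sits 16 mm higher than it with about 1 mm of play. All alike, scattered on the bench left of the case; some may be absent (None).
- beaker_4: tapered steel beaker, mouth-up, 46 mm high, 70 g; origin centre of underside, z up. Foot 40 mm across, cone to 57 mm at z=36, upright rim band 62 mm across from z=38 to 46; wall 2.5 mm, solid bottom 16 mm thick, mouth 57 mm inside. Fully home in another it sits 16 mm higher than it with about 1 mm of play. All alike, scattered on the bench left of the case; some may be absent (None).
- case: grey storage case fixed to the bench, open on top, 175 (x) x 300 (y) x 123 mm, walls and floor 5 mm; origin centre of underside, -x its front (robot side), +y its left. Lid hinge axis along y at x=+87.5, z=126 mm. The stay folds down inside the right wall, y=-110 to -145 mm: keep beakers out of that strip. A stack of five fits under the shut lid.
- lid (a joint): lid hinge: 0 = standing straight up (start), 1.57 = fully shut. Panel 175 mm from hinge to free edge, 300 wide, 6 thick, on the axis plane. The hinge is stiff: with the stay broken the lid stays at any angle where it is left, and is swung down by pushing its outer (far, then upper) face with 3 to 8 N near the free edge. With the stay locked it cannot close.
- lid_edge (a point): middle of the lid's free edge, 175 mm from the hinge axis, centre of the bead
- knuckle (a joint): bend of the two-bar stay at its knuckle: 0 = locked, slightly past straight against a stop (start); 0.12 = dead straight; above that it is broken and folds on (about 2.6 with the lid shut). Breaking takes a few newtons; press on to about 0.5, then the lid swings shut easily.
- stay_knuckle (a point): centre of the round steel knuckle pin (20 mm across, 26 mm long along the case's y) between the stay's two 94 mm bars. The foot pivot is on the case at x=-72, z=120 mm, the upper pivot on the lid 100 mm from its hinge. Press it from above, down and towards the hinge: it moves on a circle about the foot pivot.
- timer: white bench timer, 62 x 62 x 21 mm, origin under its centre, a bystander standing among the beakers
Things that resemble listed ones, but are neither listed nor needed, are in the scene too. What is shaped like the beaker_3 but turquoise is not meant.

How it is judged:
On the way, in this order (a step that is already met when the one before it is completed fails the run):
1. all beakers stand nested in one upright stack in the case, the lid still up (angle between each of beaker_0, beaker_1, beaker_2, beaker_3, beaker_4's own z axis and vertical below 0.1 rad and x of beaker_0 in the frame of case between -0.07 and 0.07 m and y of beaker_0 in the frame of case between -0.11 and 0.14 m and z of beaker_0 in the frame of case between 0.002 and 0.0735 m and linear speed of each of beaker_0, beaker_1, beaker_2, beaker_3, beaker_4 below 0.02 m/s and x of beaker_1 in the frame of case between -0.07 and 0.07 m and y of beaker_1 in the frame of case between -0.11 and 0.14 m and z of beaker_1 in the frame of case between 0.002 and 0.0735 m and horizontal distance between each of beaker_1, beaker_2, beaker_3, beaker_4 and beaker_0 below 0.01 m and x of beaker_2 in the frame of case between -0.07 and 0.07 m and y of beaker_2 in the frame of case between -0.11 and 0.14 m and z of beaker_2 in the frame of case between 0.002 and 0.0735 m and horizontal distance between each of beaker_2, beaker_3, beaker_4 and beaker_1 below 0.01 m and x of beaker_3 in the frame of case between -0.07 and 0.07 m and y of beaker_3 in the frame of case between -0.11 and 0.14 m and z of beaker_3 in the frame of case between 0.002 and 0.0735 m and horizontal distance between each of beaker_3, beaker_4 and beaker_2 below 0.01 m and x of beaker_4 in the frame of case between -0.07 and 0.07 m and y of beaker_4 in the frame of case between -0.11 and 0.14 m and z of beaker_4 in the frame of case between 0.002 and 0.0735 m and horizontal distance between beaker_4 and beaker_3 below 0.01 m and value of joint lid below 0.1 rad), for 0.2 s.
2. the stay is broken at its knuckle while the lid is still up (value of joint knuckle above 0.3 rad and value of joint lid below 0.5 rad), for 0.1 s.
3. the lid is shut (value of joint lid above 1.52 rad), for 0.2 s.
At the end, for the whole second after the job is handed in: every beaker present is upright (within 0.1 rad), at rest and nested in one stack in the case (axes within 10 mm, underside at most 73.5 mm above the case's underside), and the lid is shut (joint above 1.52 rad) (angle between each of beaker_0, beaker_1, beaker_2, beaker_3, beaker_4's own z axis and vertical below 0.1 rad and x of beaker_0 in the frame of case between -0.07 and 0.07 m and y of beaker_0 in the frame of case between -0.11 and 0.14 m and z of beaker_0 in the frame of case between 0.002 and 0.0735 m and linear speed of each of beaker_0, beaker_1, beaker_2, beaker_3, beaker_4 below 0.02 m/s and x of beaker_1 in the frame of case between -0.07 and 0.07 m and y of beaker_1 in the frame of case between -0.11 and 0.14 m and z of beaker_1 in the frame of case between 0.002 and 0.0735 m and horizontal distance between each of beaker_1, beaker_2, beaker_3, beaker_4 and beaker_0 below 0.01 m and x of beaker_2 in the frame of case between -0.07 and 0.07 m and y of beaker_2 in the frame of case between -0.11 and 0.14 m and z of beaker_2 in the frame of case between 0.002 and 0.0735 m and horizontal distance between each of beaker_2, beaker_3, beaker_4 and beaker_1 below 0.01 m and x of beaker_3 in the frame of case between -0.07 and 0.07 m and y of beaker_3 in the frame of case between -0.11 and 0.14 m and z of beaker_3 in the frame of case between 0.002 and 0.0735 m and horizontal distance between each of beaker_3, beaker_4 and beaker_2 below 0.01 m and x of beaker_4 in the frame of case between -0.07 and 0.07 m and y of beaker_4 in the frame of case between -0.11 and 0.14 m and z of beaker_4 in the frame of case between 0.002 and 0.0735 m and horizontal distance between beaker_4 and beaker_3 below 0.01 m and value of joint lid above 1.52 rad); the robot touches nothing.
It fails at once if the lid is slammed on its way down (faster than 1.5 rad/s) (value of joint lid above 0.15 rad and velocity of joint lid above 1.5 rad/s).
It fails at once if the bench timer is pushed away by more than 40 mm (distance of timer from where it was at the start of the episode above 0.04 m).
Of beaker_0, beaker_1, beaker_2, beaker_3, beaker_4 only 4 to 5 are there at a start; the rules pass over those that are not, and their reading is None.
At some moment in a run one of beaker_0, beaker_1, beaker_2, beaker_3, beaker_4 may be knocked a few centimetres aside while the robot is not near it.
It also fails if it takes over 200 s, if anything falls off the work surface, if the arm or the gripper's body presses on something with over 40 N, if the wrist force passes 120 N, or if a joint passes its speed limit or range.

## Robot

A 7-joint arm with a two-finger parallel gripper is mounted at the origin on a cart in front of the work surface, level with it; the furniture and walls round the work are solid. World frame = base frame: x ahead of the robot, y to its left, z up, the work surface at z = 0. Lengths are in m, angles in rad, forces in N, time in s.
With the tool pointing down it reaches from about 0.4 to 0.85 m from the base axis. Payload 10.4 kg.
Tool frame: the origin (TCP) lies midway between the tips of the shut fingers; the grasp point (between the pads) lies 19 mm behind it; z points along the fingers, y is the line along which they close (so a half turn about z gives the same grasp; the last joint's range is limited). The gripper opens to 87 mm and grips with 3 to 60 N. Pads are 19 mm wide; open, the fingers measure 117 mm over their backs; the gripper's body (75 mm by 190 mm) begins 51 mm behind the grasp point.
Start: joints at [-0.023, 0.332, -0.065, 1.46, 0.022, 1.35, -0.088], TCP at [0.625, 0, 0.223] pointing down, gripper open.
Joint ranges: [-2.6, 2.6], [-0.5, 2.12], [-1.47, 1.34], [0.16, 2.42], [-1.27, 4.41], [0.06, 2.06], [-2.6, 2.6]. Speed limits (rad/s): [2.22, 2.22, 2.79, 2.79, 3.14, 3.14, 3.14].

## Interface

Orientations are given as a unit quaternion [x, y, z, w].
In Python, from bench import r gives the robot as it stands.
- The arm moves only by the tool arm_command, never from a script. Its argument "moves" is one flat list of numbers, 4 for each row, row after row: the shift along the tool's x, y, z in cm, then the turn about the tool's z in degrees. A call has 1 to 12 rows; each row shifts and turns the commanded pose from where the row before left it, along the tool's axes as they then stand; what a row does not reach is not made up. A row lasts 1/12 s, in which the tool goes at most 41.7 mm and 7.16 degrees, less where a joint would pass 70% of its speed; a pose out of reach is approached as far as the arm can. A call with a gripper value outside its range is refused whole. "fingers" is the opening in per cent of the stroke, from 0 (shut) to 100 (fully open), set as the call begins (left out, the last holds). The fingers move at their own pace and stop on an object; "squeeze" is the grip in N (left out, the last holds). Time passes only in rows, so rows that do not move let the fingers close. It gives the time, the measured TCP pose, the force, the opening and the grip force at its end, in the units of the state.
- r.read_state(): the state, without advancing time (a new reading comes with each control period).
- r.camera(name): name is "scene" or "side" or "wrist"; returns the picture (400x640x3 uint8, red, green, blue); there is no depth.
- r.camera_info(name): a dict with "fx", "fy", "cx", "cy" (pixels), "origin" and "attitude" of the camera in the world. Camera axes: x right, y up, looking along -z (the intrinsics and any distortion apply to the point x, -y, -z); pixel columns grow to the right and rows downward; lengths in m; the calibration is good to about 2 mm. A picture is of the moment at which its call begins: read the wrist's pose just before it. camera_info takes no time and is no camera call; for the wrist camera it gives the pose at the moment of the call.
- r.close_job(): hands the job in; it is judged then, once.
The state is a dict: "time": time; "joint_positions": joint angles; "joint_vel": joint speeds; "joint_torque": joint torques, N m; "ee_pos": TCP position; "eef_rot": TCP orientation; "ft_force": force on the tool from outside, world axes, zero at the start; "torque": the same for the moment, N m; "width": finger opening in m; "grip_force": force on a finger pad.
Only numpy, scipy, OpenCV 4.12 (cv2) and the standard library are available. Lean on these libraries where they do the work, as an engineer would, in place of code of your own. Each camera call takes 0.05 s, during which the arm holds its last target. There are 200 camera calls.

## Working session

There is one attempt and no reset: what is moved stays moved. The work goes in short steps, Python scripts to look and compute and a tool call to move; the robot and the scene stay as the last step left them, time stands still between calls to the robot, and variables do not carry over. Pictures are saved under pics/ and viewed, at most 14 in all, crops included, and the job is handed in when it is done.

Besides the shell and the picture viewer there is one more tool, called as a command line: name --argument value ..., lists and objects as JSON in quotes. arm_command: Moves the arm, as the interface text tells. Its arguments: {"type":"object","properties":{"moves":{"type":"array"},"fingers":{"type":"number"},"squeeze":{"type":"number"}},"required":["moves"]}

```bash
mkdir -p pics
cat > h.py <<'E'
import numpy as np, cv2
from bench import r
from scipy.spatial.transform import Rotation as R
def snap(n,f=None):
    i=r.camera_info(n); im=cv2.cvtColor(r.camera(n),cv2.COLOR_RGB2BGR)
    if f: cv2.imwrite('pics/'+f,im)
    return im,i
def att(i):
    a=np.array(i['attitude']); return a if a.shape==(3,3) else R.from_quat(a).as_matrix()
def ray(i,u,v):
    d=att(i)@np.array([(u-i['cx'])/i['fx'],-(v-i['cy'])/i['fy'],-1]); return np.array(i['origin']),d
def onz(i,u,v,z):
    o,d=ray(i,u,v); return o+d*(z-o[2])/d[2]
def proj(i,p):
    c=att(i).T@(np.array(p)-np.array(i['origin'])); return np.array([i['cx']+i['fx']*c[0]/-c[2], i['cy']-i['fy']*c[1]/-c[2]])
E
python3 - <<'E'
from h import *
for n in ['scene','side','wrist']:
    im,i=snap(n,n+'0.png'); print(n,i)
print(r.read_state())
E
```

```text
scene {'fx': 471.7777216703266, 'fy': 471.7777216703266, 'cx': 320.3410803022419, 'cy': 200.70438322158978, 'origin': array([-0.07753194, -0.96396458,  0.91808788]), 'attitude': array([ 0.45688915, -0.13690259, -0.25286924,  0.8417643 ])}
side {'fx': 399.8766807425098, 'fy': 399.8766807425098, 'cx': 321.4584121025009, 'cy': 200.01567415813358, 'origin': array([ 0.5593118 , -1.17346348,  0.63837599]), 'attitude': array([0.55975706, 0.00916493, 0.00721912, 0.82857463])}
wrist {'fx': 305.7850134334357, 'fy': 305.7850134334357, 'cx': 319.8435710838543, 'cy': 199.37630510569304, 'origin': array([0.6248569 , 0.06678688, 0.38429915]), 'attitude': array([-1.23605688e-01,  8.34280399e-04,  6.30170694e-04,  9.92330863e-01])}
{'time': 0.15, 'joint_positions': array([-0.02258327,  0.33271547, -0.06469562,  1.46070256,  0.02161739,
        1.34992237, -0.08849559]), 'joint_vel': array([-8.77257613e-05, -1.83145647e-03,  1.86766737e-03, -2.94821036e-03,
       -3.25077258e-04,  8.74859701e-04,  1.57232819e-04]), 'joint_torque': array([ 1.82067095e-03, -6.23630190e+01,  2.54254905e-02, -3.90143681e+01,
       -6.11935230e-02,  3.71907104e-02, -1.53469024e-06]), 'ee_pos': array([ 6.24719587e-01, -1.88889867e-05,  2.21965610e-01]), 'eef_rot': array([ 7.07105514e-01,  7.07107853e-01, -3.93535874e-04, -3.48932288e-04]), 'ft_force': array([-0.54070454,  0.6668202 ,  0.0184048 ]), 'torque': array([-0.02542777,  0.01650476, -0.02599386]), 'grip_force': 0.0, 'width': 0.08699304735704665}
```

View pics/scene0.png

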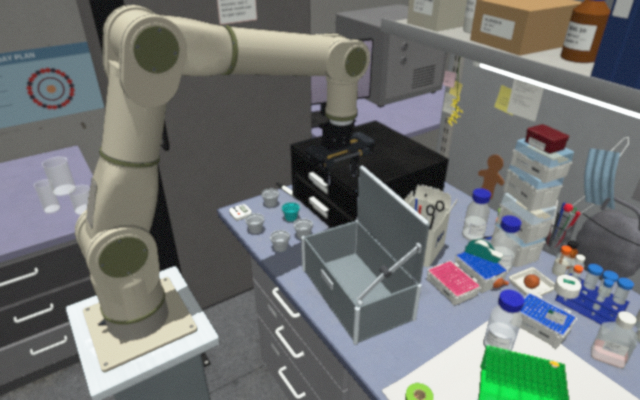

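View pics/side0.png

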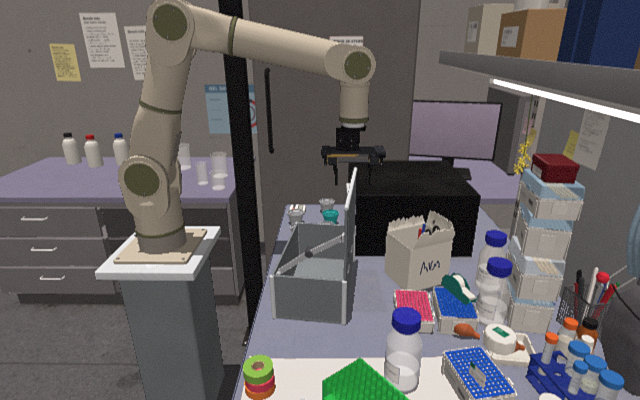

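View pics/wrist0.png

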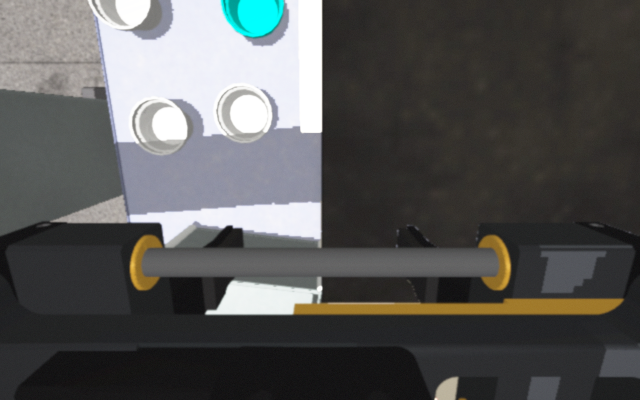

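The scene shows four steel beakers at about (270,197), (255,225), (281,242) and (303,230). The turquoise look-alike is at (290,211), the timer at (240,211) and the case at about (360,270). I'll compute positions and enlarge the area.

Run:
```python
from h import *
im=cv2.imread('pics/scene0.png'); i=r.camera_info('scene')
cv2.imwrite('pics/c0.png',cv2.resize(im[160:340,215:435],None,fx=3.3,fy=3.3,interpolation=cv2.INTER_CUBIC))
for n,p,z in [('b',(270,193),.046),('b',(255,220),.046),('b',(281,237),.046),('b',(303,226),.046),('turq',(290,207),.046),('timer',(240,210),.021)]: print(n,onz(i,*p,z))
print('case',[onz(i,u,v,.123).round(3) for u,v in [(302,233),(355,302),(416,285)]])
w=r.camera_info('wrist')
for p in [(160,126),(243,113),(121,-2),(253,5)]: print('w',onz(w,*p,.046))
print('blackedge',[onz(w,322,100,z).round(3) for z in (0,.1,.15,.2,.3)])
```

```text
b [0.5419744  0.29368922 0.046     ]
b [0.42481829 0.17674076 0.046     ]
b [0.45020681 0.05325965 0.046     ]
b [0.53556434 0.06461927 0.046     ]
turq [0.55572557 0.17960409 0.046     ]
timer [0.42337324 0.29000247 0.021     ]
case [array([ 0.462, -0.053,  0.123]), array([ 0.425, -0.348,  0.123]), array([ 0.583, -0.384,  0.123])]
w [0.45217432 0.06243426 0.046     ]
w [0.54242644 0.07600454 0.046     ]
w [0.42946418 0.18432506 0.046     ]
w [0.55846814 0.17829904 0.046     ]
blackedge [array([0.627, 0.092, 0.   ]), array([0.626, 0.086, 0.1  ]), array([0.626, 0.082, 0.15 ]), array([0.626, 0.079, 0.2  ]), array([0.625, 0.072, 0.3  ])]
```

View pics/c0.png

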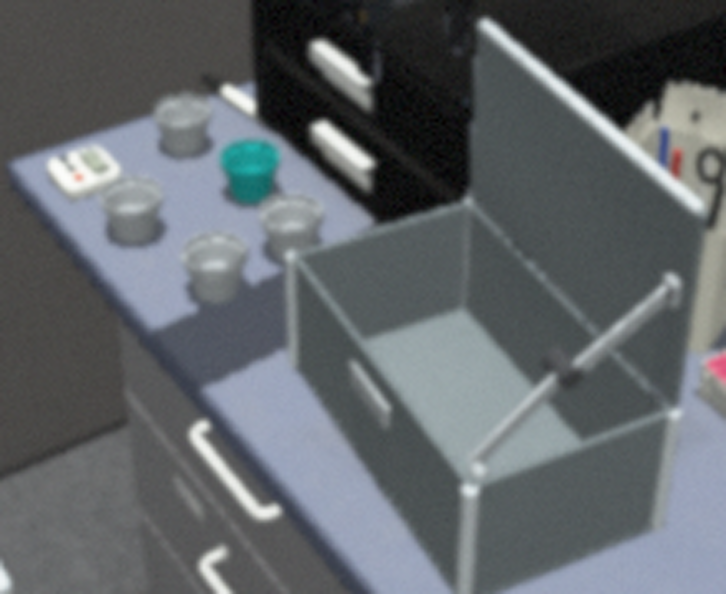

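arm_command --moves '[0, -4, 0, 0, 0, -4, 0, 0, 0, -4, 0, 0, 3, 0, 0, 0, 3, 0, 0, 0, 3, 0, 0, 0, 3, 0, 0, 0, 0, 0, 0, -7, 0, 0, 0, -7, 0, 0, 0, -7, 0, 0, 0, -7, 0, 0, 0, -7]'

```text
time: 1.15
ee_pos: [0.5049, 0.12, 0.2223]
eef_rot: [0.459, 0.888, -0.0, -0.0]
ft_force: [-0.0, -0.3, -0.1]
width: 0.0872
grip_force: 0.0
```

arm_command --moves '[0, 0, 0, -7, 0, 0, 0, -7, 0, 0, 0, -7, 0, 0, 0, -7, 0, 0, 0, -7, 0, 0, 0, -7, 0, 0, 0, -7, 0, 0, 0, -6, 0, 0, 0, 0, 0, 0, 0, 0]'

```text
time: 1.98
ee_pos: [0.5049, 0.12, 0.2224]
eef_rot: [0.002, 1.0, -0.0, -0.0]
ft_force: [-0.2, -0.6, -0.4]
width: 0.0867
grip_force: 0.0
```

Run:
```python
from h import *
im,i=snap('wrist','w1.png'); print(i); s=r.read_state(); print(s['ee_pos'],s['eef_rot'],s['ft_force'],s['joint_positions'])
```

```text
{'fx': 305.7850134334357, 'fy': 305.7850134334357, 'cx': 319.8435710838543, 'cy': 199.37630510569304, 'origin': array([0.43805491, 0.12006645, 0.38487949]), 'attitude': array([-0.08722335, -0.08758513,  0.70078775,  0.70257915])}
[0.5049367  0.11995312 0.22243275] [ 1.97477178e-03  9.99998046e-01 -9.74266886e-06 -9.40943512e-05] [ 0.12712857  0.79911677 -0.09510069] [-0.06947374  0.11406313 -0.27061133  1.72706746  0.03149276  1.30488886
  1.22015239]
```

View pics/w1.png

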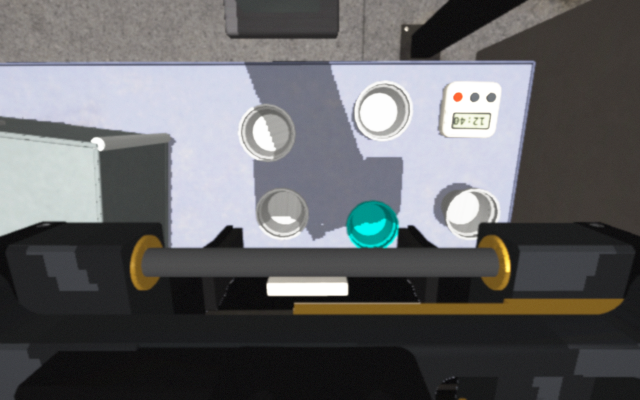

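Wrist view: steel beakers are at rim centres (267,132), (383,110), (282,213) and (470,212). The turquoise one (372,224) is excluded by colour, and the timer is at (472,108). So four beakers are present.

```bash
cat >> h.py <<'E'
def rims(im,i,seeds,z,rad):
    """rim circle in rectified top view at height z, near each world xy seed"""
    g=cv2.cvtColor(im,cv2.COLOR_BGR2GRAY); out=[]; S=5000
    for s in seeds:
        n=400; w=n/S/2*1.0
        c=[(s[0]-.04,s[1]-.04),(s[0]+.04,s[1]-.04),(s[0]+.04,s[1]+.04),(s[0]-.04,s[1]+.04)]
        src=np.float32([proj(i,[*p,z]) for p in c]); dst=np.float32([[0,0],[n,0],[n,n],[0,n]])
        t=cv2.warpPerspective(g,cv2.getPerspectiveTransform(src,dst),(n,n))
        k=int(rad*S)
        h=cv2.HoughCircles(cv2.GaussianBlur(t,(9,9),2),cv2.HOUGH_GRADIENT,1,400,param1=60,param2=12,minRadius=int(k*.95),maxRadius=int(k*1.06))
        if h is None: out.append(None)
        else:
            u,v,q=h[0][0]; out.append((round(float(s[0]-.04+u/S),4),round(float(s[1]-.04+v/S),4),round(float(q/S),4)))
    return out
E
python3 - <<'E'
from h import *
im=cv2.imread('pics/w1.png'); i=r.camera_info('wrist')
P=[(267,132),(383,110),(282,213),(470,212)]
s=[onz(i,*p,.046)[:2] for p in P]; print(np.round(s,4)); print(rims(im,i,s,.046,.031))
print('turq,timer',onz(i,372,224,.046),onz(i,472,108,.021))
print('case corner',onz(i,98,143,.123))
E
```

```text
[[0.4484 0.0632]
 [0.4259 0.1877]
 [0.54   0.0763]
 [0.5394 0.2937]]
[(0.4499, 0.0641, 0.0295), (0.4278, 0.1864, 0.0296), (0.5373, 0.0768, 0.0319), (0.5409, 0.2958, 0.0295)]
turq,timer [0.55369497 0.18094092 0.046     ] [0.42310814 0.29418735 0.021     ]
case corner [ 0.4547195  -0.06687187  0.123     ]
```

arm_command --moves '[1.8, -1.9, 3.3, 0, 1.8, -1.9, 3.3, 0, 1.9, -1.8, 3.3, 0, 0, 0, 0, 0, 0, 0, 3, 0, 0, 0, 3, 0, 0, 0, 2, 0, 0, 0, 0.9, 0, 0, 0, 0, 0, 0, 0, 0, 0]' --fingers 100

```text
time: 2.87
ee_pos: [0.451, 0.0648, 0.0362]
eef_rot: [0.001, 1.0, 0.0, 0.0]
ft_force: [-1.2, 0.3, 0.5]
width: 0.0871
grip_force: 0.0
```

arm_command --moves '[0, 0, 0, 0, 0, 0, 0, 0, 0, 0, 0, 0, 0, 0, 0, 0, 0, 0, 0, 0, 0, 0, 0, 0, 0, 0, 0, 0, 0, 0, 0, 0]' --fingers 0 --squeeze 15

```text
time: 3.53
ee_pos: [0.451, 0.0646, 0.036]
eef_rot: [0.0, 1.0, -0.0, 0.0]
ft_force: [-0.4, -1.0, 5.5]
width: 0.0589
grip_force: 15.0
```

arm_command --moves '[0, 0, -1, 0, 0, 0, -3, 0, 0, 0, -4, 0, 0, 0, -4, 0, 0, 0, -4, 0, 0, 0, -1, 0, 0, 0, 0, 0, 0, 0, 0, 0]'

```text
time: 4.2
ee_pos: [0.4505, 0.0647, 0.2057]
eef_rot: [-0.0, 1.0, 0.0, 0.0]
ft_force: [0.3, -0.0, -0.4]
width: 0.0591
grip_force: 15.0
```

Run:
```python
from h import *
im,i=snap('side'); a=cv2.resize(im[120:300,230:430],None,fx=3,fy=3,interpolation=cv2.INTER_CUBIC)
cv2.imwrite('pics/s2.png',a); print(r.read_state()['ee_pos'],r.read_state()['width'])
```

```text
[0.44988044 0.06452194 0.20455453] 0.05920376316225899
```

View pics/s2.png

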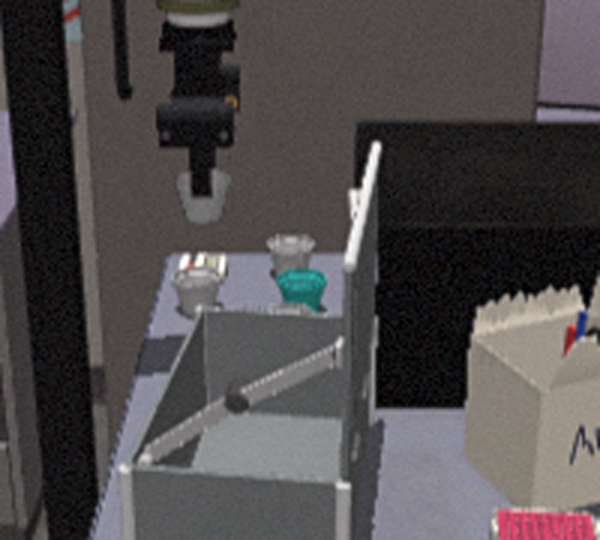

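The beaker hangs upright, and the finger tips sit just below its rim.

arm_command --moves '[-1.2, -3.5, 0, 0, -1.2, -3.5, 0, 0, -1.2, -3.5, 0, 0, -1.2, -3.5, 0, 0, -1.2, -3.5, 0, 0, -1.2, -3.5, 0, 0, -1.2, -3.5, 0, 0, 0, 0, 0, 7, 0, 0, 0, 0, 0, 0, 0, 0]'

```text
time: 5.08
ee_pos: [0.5338, -0.1796, 0.2036]
eef_rot: [0.06, 0.998, 0.001, -0.002]
ft_force: [-0.3, 1.6, -1.4]
width: 0.0588
grip_force: 15.0
```

Run:
```python
from h import *
im,i=snap('wrist','w2.png'); print(i); s=r.read_state(); print(s['ee_pos'],s['eef_rot'])
```

```text
{'fx': 305.7850134334357, 'fy': 305.7850134334357, 'cx': 319.8435710838543, 'cy': 199.37630510569304, 'origin': array([ 0.46790405, -0.1719523 ,  0.36628079]), 'attitude': array([-0.09063294, -0.08164561,  0.65906155,  0.74213041])}
[ 0.53402895 -0.17896308  0.20411631] [ 5.86551416e-02  9.98277387e-01  5.32422329e-04 -1.24488109e-03]
```

View pics/w2.png

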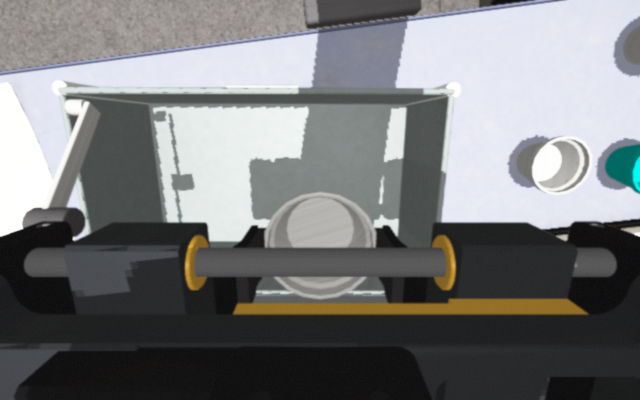

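Run:
```python
from h import *
i=r.camera_info('wrist')
a=onz(i,60,88,.123);b=onz(i,455,89,.123)
y=(b-a)/np.linalg.norm(b-a); x=np.array([y[1],-y[0],0]); c=(a+b)/2+x*.0845
print(a,b,np.linalg.norm(b-a),np.arctan2(-y[0],y[1]),c)
p=r.read_state()['ee_pos']-c; print('tcp local',p@x,p@y)
# beaker held: rim centre estimate at TCP+.010
print('rim',onz(i,320,245,.214))
```

```text
[ 0.42014399 -0.36218578  0.123     ] [ 0.45532756 -0.06691818  0.123     ] 0.29735641729645973 -0.1185990353074196 [ 0.52164219 -0.22455012  0.123     ]
tcp local 0.006905834837735012 0.046732425235995814
rim [ 0.53102729 -0.17846823  0.214     ]
```

arm_command --moves '[0.7, -1.7, 0, 0, 0, 0, 3.5, 0, 0, 0, 3.5, 0, 0, 0, 3.5, 0, 0, 0, 3, 0, 0, 0, 1.5, 0, 0, 0, 0.7, 0, 0, 0, 0, 0, 0, 0, 0, 0]'

```text
time: 5.88
ee_pos: [0.5261, -0.1958, 0.0494]
eef_rot: [0.06, 0.998, 0.0, 0.0]
ft_force: [-0.5, -0.4, 0.4]
width: 0.0595
grip_force: 15.0
```

arm_command --moves '[0, 0, 0.4, 0, 0, 0, 0.3, 0, 0, 0, 0.2, 0, 0, 0, 0, 0, 0, 0, 0, 0]'

```text
time: 6.3
ee_pos: [0.5264, -0.1965, 0.0409]
eef_rot: [0.061, 0.998, -0.0, 0.001]
ft_force: [-1.4, 0.8, 6.9]
width: 0.0591
grip_force: 15.0
```

arm_command --moves '[0, 0, 0, 0, 0, 0, 0, 0, 0, 0, 0, 0, 0, 0, 0, 0, 0, 0, 0, 0, 0, 0, -2, 0, 0, 0, -4, 0, 0, 0, -4, 0, 0, 0, -4, 0, 0, 0, -2, 0, 0, 0, 0, 0, 0, 0, 0, 0]' --fingers 100

```text
time: 7.3
ee_pos: [0.5262, -0.1966, 0.2007]
eef_rot: [0.061, 0.998, -0.0, 0.001]
ft_force: [-1.0, 0.9, -0.1]
width: 0.0871
grip_force: 0.0
```

arm_command --moves '[4, 2, 0, 0, 1, 0, 0, 0, 0, 0, 0, 0, 0, 0, 0, 0]'

```text
time: 7.63
ee_pos: [0.4803, -0.172, 0.1987]
eef_rot: [0.061, 0.998, 0.0, -0.001]
ft_force: [0.8, 0.6, -0.6]
width: 0.087
grip_force: 0.0
```

Run:
```python
from h import *
im,i=snap('wrist','w3.png'); s=r.read_state(); print(s['ee_pos'],s['eef_rot'])
a=(.5264,-.1965); print(rims(im,i,[a],.051,.031), proj(i,[*a,.051]))
b=(.5373,.0768); print(rims(im,i,[b],.046,.031),proj(i,[*b,.046]))
```

```text
[ 0.48089955 -0.17224156  0.19897292] [ 6.10863391e-02  9.98132445e-01  6.14142321e-05 -2.78542740e-04]
[None] [302.2231969  232.96234608]
[(0.5416, 0.0757, 0.0312)] [555.81083676 211.78842091]
```

View pics/w3.png

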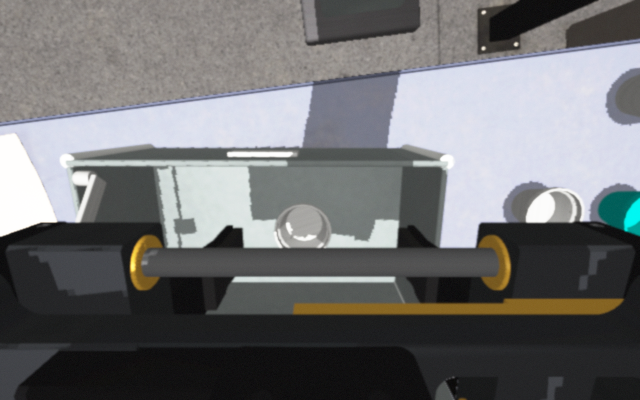

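Beaker 1 stands upright in the case at about (302,231), as predicted. Next is the beaker near (0.540, 0.076).

arm_command --moves '[0, 0, 0, -7, 0, 3.5, 0, 0, -1, 3.5, 0, 0, -1, 3.5, 0, 0, -1, 3.5, 0, 0, -1, 3.5, 0, 0, -1, 3.5, 0, 0, -1, 3.5, 0, 0, 0, 0.3, 0, 0, 0, 0, 0, 0, 0, 0, 0, 0]'

```text
time: 8.6
ee_pos: [0.5412, 0.0753, 0.199]
eef_rot: [0.0, 1.0, -0.0, -0.0]
ft_force: [-0.2, -0.2, -0.4]
width: 0.0869
grip_force: 0.0
```

Run:
```python
from h import *
im,i=snap('wrist','w4.png'); s=r.read_state(); print(s['ee_pos'],s['eef_rot'])
for b in [(.54,.0765),(.427,.187),(.5405,.295)]: print(rims(im,i,[b],.046,.031),rims(im,i,[b],.046,.0285),proj(i,[*b,.046]))
```

```text
[0.54118889 0.07447164 0.19919699] [ 7.39585315e-04  9.99999660e-01 -2.59689361e-04 -2.57690338e-04]
[None] [None] [320.80188273 186.35352749]
[(0.4277, 0.1857, 0.0296)] [(0.4271, 0.1873, 0.0281)] [435.79100229  71.42258452]
[(0.5412, 0.2953, 0.0296)] [(0.5412, 0.2951, 0.0294)] [528.13707318 186.99865679]
```

arm_command --moves '[0.1, 0.1, 4, 0, 0, 0, 4, 0, 0, 0, 4, 0, 0, 0, 2.5, 0, 0, 0, 1.5, 0, 0, 0, 0.4, 0, 0, 0, 0, 0, 0, 0, 0, 0]'

```text
time: 9.32
ee_pos: [0.5407, 0.0761, 0.0367]
eef_rot: [0.001, 1.0, -0.0, 0.001]
ft_force: [0.5, 1.3, 0.1]
width: 0.0872
grip_force: 0.0
```

arm_command --moves '[0, 0, 0, 0, 0, 0, 0, 0, 0, 0, 0, 0, 0, 0, 0, 0, 0, 0, 0, 0, 0, 0, 0, 0, 0, 0, 0, 0, 0, 0, 0, 0]' --fingers 0 --squeeze 15

```text
time: 9.98
ee_pos: [0.5402, 0.0768, 0.036]
eef_rot: [0.0, 1.0, -0.0, 0.0]
ft_force: [-1.0, -0.5, 5.7]
width: 0.0595
grip_force: 15.6
```

arm_command --moves '[0, 0, -1, 0, 0, 0, -3, 0, 0, 0, -4, 0, 0, 0, -4, 0, 0, 0, -4, 0, 0, 0, -1, 0, 0, 0, 0, 0, 0, 0, 0, 0]'

```text
time: 10.65
ee_pos: [0.5399, 0.0769, 0.2058]
eef_rot: [-0.0, 1.0, 0.0, 0.0]
ft_force: [-0.2, 0.0, -1.5]
width: 0.0595
grip_force: 15.6
```

Run:
```python
from h import *
im,i=snap('wrist','w5.png'); s=r.read_state(); p=s['ee_pos'];print(p,s['width'])
T=np.array([.5264,-.1965]); print('world d',T-p[:2])
im,i=snap('side','s5.png')
print(proj(i,p))
```

```text
[0.53929975 0.07676767 0.20457439] 0.05952658018364759
world d [-0.01289975 -0.27326767]
[324.74366923 180.58965342]
```

arm_command --moves '[0, -3.9, 0, 0, 0, -3.9, 0, 0, 0.2, -3.9, 0, 0, 0.3, -3.9, 0, 0, 0.4, -3.9, 0, 0, 0.4, -3.9, 0, 0, 0, -3.9, 0, 0, 0, 0, 0, 7, 0, 0, 0, 0, 0, 0, 0, 0]'

```text
time: 11.58
ee_pos: [0.5263, -0.1956, 0.204]
eef_rot: [0.06, 0.998, 0.001, -0.001]
ft_force: [-0.4, -0.1, -0.4]
width: 0.0597
grip_force: 15.6
```

Run:
```python
from h import *
im,i=snap('wrist','w6.png'); s=r.read_state(); p=s['ee_pos'];print(p,s['width'])
M=R.from_quat(s['eef_rot']).as_matrix()
print('tool cm',M.T@(np.array([.5264,-.1965,.085])-p)*100)
```

```text
[ 0.52667157 -0.19479673  0.20433179] 0.0596485361059597
tool cm [-0.01807717 -0.18358317 11.93299914]
```

View pics/w6.png

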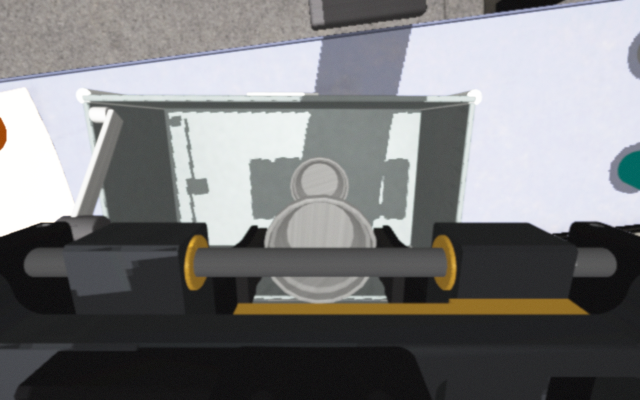

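Held beaker is at (320,247) and the standing one at (320,185), so they line up. Lowering.

arm_command --moves '[0, -0.2, 3.5, 0, 0, 0, 3.5, 0, 0, 0, 3, 0, 0, 0, 1.5, 0, 0, 0, 1, 0, 0, 0, 0.7, 0, 0, 0, 0.5, 0, 0, 0, 0.4, 0, 0, 0, 0.3, 0, 0, 0, 0, 0, 0, 0, 0, 0]'

```text
time: 12.55
ee_pos: [0.527, -0.1982, 0.0621]
eef_rot: [0.061, 0.998, -0.0, 0.0]
ft_force: [-0.2, -0.0, -1.3]
width: 0.0591
grip_force: 15.5
```

arm_command --moves '[0, 0, 0.3, 0, 0, 0, 0.2, 0, 0, 0, 0.1, 0, 0, 0, 0, 0, 0, 0, 0, 0]'

```text
time: 12.97
ee_pos: [0.5276, -0.1981, 0.0571]
eef_rot: [0.061, 0.998, -0.0, 0.001]
ft_force: [-3.1, 1.8, 12.3]
width: 0.0594
grip_force: 15.4
```

arm_command --moves '[0, 0, 0, 0, 0, 0, 0, 0, 0, 0, 0, 0, 0, 0, 0, 0, 0, 0, 0, 0, 0, 0, -2, 0, 0, 0, -4, 0, 0, 0, -4, 0, 0, 0, -4, 0, 0, 0, 0, -7, 0, 3.5, 0, 0, 1, 3.5, 0, 0]' --fingers 100

```text
time: 13.97
ee_pos: [0.5175, -0.1289, 0.1961]
eef_rot: [0.001, 1.0, -0.0, 0.001]
ft_force: [0.7, 1.0, 0.4]
width: 0.0867
grip_force: 0.0
```

arm_command --moves '[1, 3.5, 0, 0, 1, 3.5, 0, 0, 1, 3.5, 0, 0, 1, 3.5, 0, 0, 1, 3.5, 0, 0, 1, 3.5, 0, 0, 1, 3.5, 0, 0, 1, 3.5, 0, 0, 1, 3, 0, 0, 0, 0, 0, 0, 0, 0, 0, 0]'

```text
time: 14.88
ee_pos: [0.4261, 0.1833, 0.1956]
eef_rot: [-0.002, 1.0, 0.0, 0.0]
ft_force: [-0.1, -1.2, -0.9]
width: 0.0873
grip_force: 0.0
```

Run:
```python
from h import *
im,i=snap('wrist','w7.png'); s=r.read_state(); print(s['ee_pos'],s['eef_rot'])
for b in [(.427,.1865),(.5405,.295)]: print(rims(im,i,[b],.046,.031),rims(im,i,[b],.046,.0285),proj(i,[*b,.046]))
```

```text
[0.42667973 0.18173795 0.19550854] [-4.69949010e-04  9.99999874e-01 -1.76488968e-04  1.67455065e-05]
[None] [None] [322.66914791 188.91658769]
[(0.5536, 0.2631, 0.0301)] [(0.553, 0.2635, 0.0294)] [417.50311796 287.04859955]
```

View pics/w7.png

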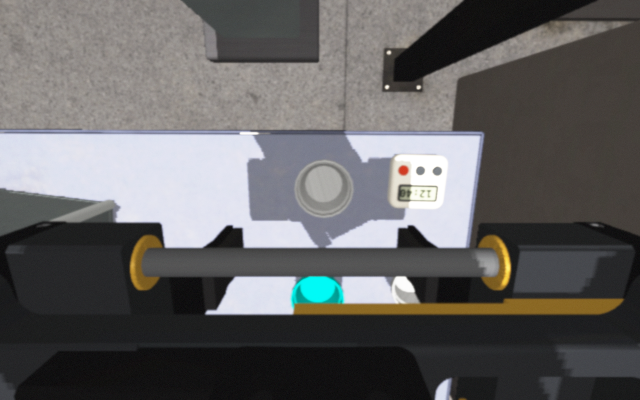

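Beaker is at (323,188), as expected. The timer at (418,182) clears the finger by about 18 mm.

arm_command --moves '[0, 0.45, 4, 0, 0, 0, 4, 0, 0, 0, 4, 0, 0, 0, 2, 0, 0, 0, 1.5, 0, 0, 0, 0.4, 0, 0, 0, 0, 0, 0, 0, 0, 0]'

```text
time: 15.6
ee_pos: [0.4275, 0.1858, 0.0374]
eef_rot: [0.001, 1.0, 0.0, 0.0]
ft_force: [0.3, 0.4, -0.1]
width: 0.0865
grip_force: 0.0
```

arm_command --moves '[0, 0, 0, 0, 0, 0, 0, 0, 0, 0, 0, 0, 0, 0, 0, 0, 0, 0, 0, 0, 0, 0, 0, 0, 0, 0, 0, 0, 0, 0, 0, 0]' --fingers 0 --squeeze 15

```text
time: 16.27
ee_pos: [0.427, 0.1866, 0.037]
eef_rot: [-0.0, 1.0, 0.0, 0.0]
ft_force: [-0.4, 0.2, 5.6]
width: 0.0599
grip_force: 15.0
```

arm_command --moves '[0, 0, -1, 0, 0, 0, -3, 0, 0, 0, -4, 0, 0, 0, -4, 0, 0, 0, -4, 0, 0, 0, -1, 0, 0, 0, 0, 0, 0, 0, 0, 0]'

```text
time: 16.93
ee_pos: [0.4266, 0.1862, 0.2066]
eef_rot: [0.0, 1.0, -0.0, 0.0]
ft_force: [0.7, 0.3, -2.5]
width: 0.0606
grip_force: 15.0
```

arm_command --moves '[-1, -3.5, 0, 0, -1, -3.5, 0, 0, -1, -3.5, 0, 0, -1, -3.5, 0, 0, -1, -3.5, 0, 0, -1, -3.5, 0, 0, -1, -3.5, 0, 0, -1, -3.5, 0, 0, -1, -3.5, 0, 0, -1, -3.5, 0, 0, 0, -3.3, 0, 0, 0, 0, 0, 7]'

```text
time: 17.93
ee_pos: [0.5242, -0.2043, 0.2037]
eef_rot: [0.062, 0.998, -0.001, -0.002]
ft_force: [-1.7, 0.1, -0.8]
width: 0.0604
grip_force: 15.0
```

arm_command --moves '[0, 0, 0, 0, 0, 0, 0, 0, 0, 0, 0, 0]'

```text
time: 18.18
ee_pos: [0.5264, -0.1951, 0.2054]
eef_rot: [0.058, 0.998, 0.0, -0.001]
ft_force: [-0.0, 0.2, -0.7]
width: 0.0598
grip_force: 15.0
```

Run:
```python
from h import *
im,i=snap('wrist','w8.png'); s=r.read_state(); p=s['ee_pos'];print(p,s['width'])
M=R.from_quat(s['eef_rot']).as_matrix()
print('tool cm',M.T@(np.array([.527,-.197,.085])-p)*100)
```

```text
[ 0.52656819 -0.19511702  0.20583027] 0.060430595969302114
tool cm [-0.07952923 -0.18979937 12.08281892]
```

View pics/w8.png

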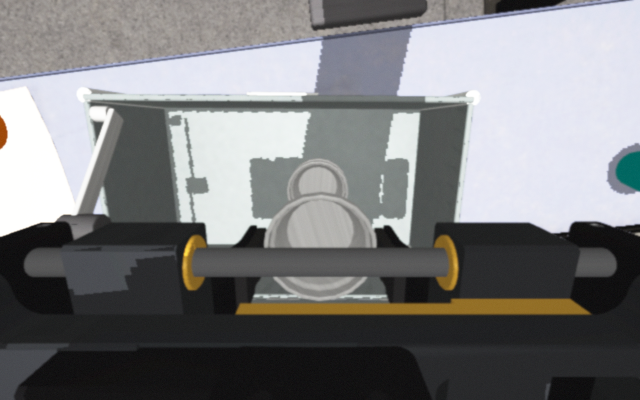

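Stack at (318,187) is still centred. Lowering the third.

arm_command --moves '[-0.1, -0.2, 3.5, 0, 0, 0, 3.5, 0, 0, 0, 2, 0, 0, 0, 1, 0, 0, 0, 0.8, 0, 0, 0, 0.7, 0, 0, 0, 0.5, 0, 0, 0, 0.4, 0, 0, 0, 0.3, 0, 0, 0, 0, 0, 0, 0, 0, 0]'

```text
time: 19.15
ee_pos: [0.5277, -0.1988, 0.08]
eef_rot: [0.061, 0.998, -0.0, 0.0]
ft_force: [0.4, -0.1, -0.2]
width: 0.0601
grip_force: 15.0
```

arm_command --moves '[0, 0, 0.2, 0, 0, 0, 0.2, 0, 0, 0, 0, 0, 0, 0, 0, 0]'

```text
time: 19.48
ee_pos: [0.5274, -0.1987, 0.0756]
eef_rot: [0.061, 0.998, 0.0, -0.0]
ft_force: [-0.4, 1.0, -0.8]
width: 0.0604
grip_force: 15.0
```

arm_command --moves '[0, 0, 0.15, 0, 0, 0, 0.1, 0, 0, 0, 0, 0, 0, 0, 0, 0]'

```text
time: 19.82
ee_pos: [0.5285, -0.1988, 0.0745]
eef_rot: [0.061, 0.998, -0.0, 0.001]
ft_force: [-2.4, 1.2, 8.9]
width: 0.0607
grip_force: 15.0
```

arm_command --moves '[0, 0, 0, 0, 0, 0, 0, 0, 0, 0, 0, 0, 0, 0, 0, 0, 0, 0, 0, 0, 0, 0, -2, 0, 0, 0, -4, 0, 0, 0, -4, 0, 0, 0, -2.5, 0, 0, 0, 0, -7, 0, 3.8, 0, 0, 0, 3.8, 0, 0]' --fingers 100

```text
time: 20.82
ee_pos: [0.5272, -0.124, 0.1985]
eef_rot: [0.002, 1.0, -0.0, 0.0]
ft_force: [0.7, 1.9, -0.1]
width: 0.0869
grip_force: 0.0
```

arm_command --moves '[0, 3.8, 0, 0, 0, 3.8, 0, 0, 0, 3.8, 0, 0, 0, 3.8, 0, 0, 0, 3.8, 0, 0, 0, 3.8, 0, 0, 0, 3.8, 0, 0, -0.5, 3.8, 0, 0, -0.5, 3.8, 0, 0, -0.3, 3.6, 0, 0, 0, 0, 0, 0, 0, 0, 0, 0]'

```text
time: 21.82
ee_pos: [0.5396, 0.2578, 0.1975]
eef_rot: [-0.002, 1.0, 0.0, -0.001]
ft_force: [-0.5, -0.9, 0.1]
width: 0.0873
grip_force: 0.0
```

Run:
```python
from h import *
im,i=snap('wrist','w9.png'); s=r.read_state(); print(s['ee_pos'],s['eef_rot'])
b=(.5412,.2953); print(rims(im,i,[b],.046,.031),rims(im,i,[b],.046,.0285),proj(i,[*b,.046]))
```

```text
[0.54024098 0.25557897 0.19760716] [-6.18903700e-04  9.99999726e-01 -2.34583456e-04 -3.30794178e-04]
[None] [None] [355.20556359 189.50016077]
```

View pics/w9.png

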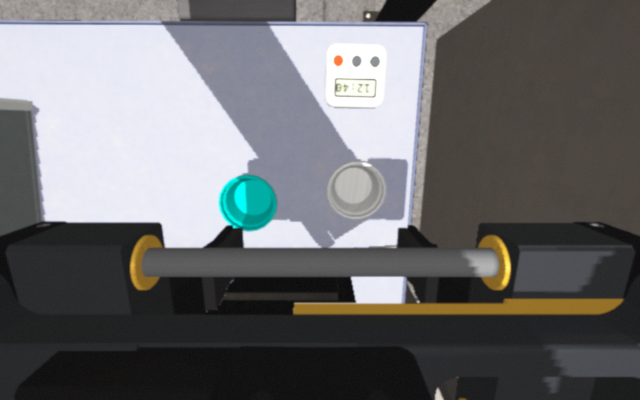

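Beaker is at (356,189), matching (0.541, 0.295).

arm_command --moves '[0, 2, 1, 0, 0, 1.8, 2, 0, 0, 0, 3.5, 0, 0, 0, 3.5, 0, 0, 0, 2.5, 0, 0, 0, 2, 0, 0, 0, 1.1, 0, 0, 0, 0.5, 0, 0, 0, 0, 0, 0, 0, 0, 0]'

```text
time: 22.7
ee_pos: [0.5413, 0.2931, 0.0383]
eef_rot: [0.0, 1.0, 0.0, 0.001]
ft_force: [-0.3, 0.7, -0.3]
width: 0.0869
grip_force: 0.0
```

arm_command --moves '[0, 0, 0, 0, 0, 0, 0, 0, 0, 0, 0, 0, 0, 0, 0, 0, 0, 0, 0, 0, 0, 0, 0, 0, 0, 0, 0, 0, 0, 0, 0, 0]' --fingers 0 --squeeze 15

```text
time: 23.37
ee_pos: [0.5406, 0.2937, 0.0375]
eef_rot: [-0.0, 1.0, 0.0, 0.0]
ft_force: [-1.6, 0.1, 4.5]
width: 0.0594
grip_force: 15.5
```

arm_command --moves '[0, 0, -1, 0, 0, 0, -3, 0, 0, 0, -4, 0, 0, 0, -4, 0, 0, 0, -4, 0, 0, 0, -1, 0, 0, 0, 0, 0, 0, 0, 0, 0]'

```text
time: 24.03
ee_pos: [0.5405, 0.293, 0.2073]
eef_rot: [0.0, 1.0, -0.0, 0.0]
ft_force: [0.3, 0.1, -2.1]
width: 0.0594
grip_force: 15.5
```

arm_command --moves '[0.2, -3.8, 0, 0, 0.2, -3.8, 0, 0, 0.2, -3.8, 0, 0, 0.2, -3.8, 0, 0, 0.2, -3.8, 0, 0, 0.2, -3.8, 0, 0, 0, -3.8, 0, 0, 0, -3.8, 0, 0, 0, -3.8, 0, 0, 0, -3.8, 0, 0, 0, -3.8, 0, 0, 0, -3.8, 0, 0]'

```text
time: 25.03
ee_pos: [0.5269, -0.1645, 0.205]
eef_rot: [0.0, 1.0, 0.0, -0.002]
ft_force: [0.9, 0.0, -0.3]
width: 0.0595
grip_force: 15.5
```

arm_command --moves '[0, -3.2, 0, 0, 0, 0, 0, 7, 0, 0, 0, 0, 0, 0, 0, 0]'

```text
time: 25.37
ee_pos: [0.5276, -0.1941, 0.2053]
eef_rot: [0.06, 0.998, 0.001, -0.002]
ft_force: [-0.7, 0.7, -1.2]
width: 0.0596
grip_force: 15.5
```

Run:
```python
from h import *
im,i=snap('wrist','w10.png'); s=r.read_state(); p=s['ee_pos'];print(p,s['width'])
M=R.from_quat(s['eef_rot']).as_matrix()
print('tool cm',M.T@(np.array([.528,-.198,.09])-p)*100)
```

```text
[ 0.52800296 -0.19343734  0.20572224] 0.05953411507561356
tool cm [-0.08006574 -0.46310659 11.57167486]
```

arm_command --moves '[0, -0.3, 3.5, 0, 0, 0, 3, 0, 0, 0, 1.5, 0, 0, 0, 0.8, 0, 0, 0, 0.7, 0, 0, 0, 0.6, 0, 0, 0, 0.5, 0, 0, 0, 0.3, 0, 0, 0, 0.2, 0, 0, 0, 0, 0, 0, 0, 0, 0]'

```text
time: 26.33
ee_pos: [0.5283, -0.1978, 0.0965]
eef_rot: [0.061, 0.998, -0.0, 0.0]
ft_force: [-0.5, 0.5, -0.8]
width: 0.0594
grip_force: 15.4
```

arm_command --moves '[0, 0, 0.2, 0, 0, 0, 0.2, 0, 0, 0, 0, 0, 0, 0, 0, 0]'

```text
time: 26.67
ee_pos: [0.528, -0.1977, 0.092]
eef_rot: [0.061, 0.998, 0.0, -0.0]
ft_force: [-0.5, 0.5, -0.8]
width: 0.0598
grip_force: 15.4
```

arm_command --moves '[0, 0, 0.15, 0, 0, 0, 0.1, 0, 0, 0, 0, 0, 0, 0, 0, 0]'

```text
time: 27.0
ee_pos: [0.5293, -0.198, 0.0912]
eef_rot: [0.061, 0.998, -0.0, 0.001]
ft_force: [-1.5, 1.0, 10.7]
width: 0.0595
grip_force: 15.4
```

arm_command --moves '[0, 0, 0, 0, 0, 0, 0, 0, 0, 0, 0, 0, 0, 0, 0, 0, 0, 0, 0, 0, 0, 0, -2, 0, 0, 0, -4, 0, 0, 0, -4, 0, 0, 0, -4, 0, 2, 0, -2, 0, 3, 0, 0, 0, 0, 0, 0, 0]' --fingers 100

```text
time: 28.0
ee_pos: [0.4755, -0.1921, 0.2511]
eef_rot: [0.062, 0.998, -0.0, 0.001]
ft_force: [0.2, 0.5, -0.8]
width: 0.0869
grip_force: 0.0
```

Run:
```python
from h import *
w,iw=snap('wrist','w11.png'); s,i1=snap('side','s11.png'); c,i2=snap('scene','c11.png'); print(r.read_state()['ee_pos'])
def tri(a,b):
    (o,d),(p,e)=a,b; t=np.linalg.lstsq(np.c_[d,-e],p-o,rcond=None)[0]; q,v=o+t[0]*d,p+t[1]*e; return (q+v)/2,np.linalg.norm(q-v)
# knuckle: dark blob near the expected pixels
pts=[]
for im,i,e in ((s,i1,(309,253)),(c,i2,(385,271))):
    g=cv2.cvtColor(im,cv2.COLOR_BGR2GRAY); x,y=e; m=(g[y-14:y+14,x-14:x+14]<60).astype(np.uint8)
    n,l,st,ce=cv2.connectedComponentsWithStats(m); k=1+np.argmax(st[1:,4]); print(st[k]); pts.append(ce[k]+[x-14,y-14])
print(pts,tri(ray(i1,*pts[0]),ray(i2,*pts[1])))
C=np.array([.5216,-.2246]);
from numpy import cos,sin
K=[.5125,-.3519,.173]; print(proj(i1,K),proj(i2,K))
print('stack rim px',proj(iw,[.528,-.198,.099]),rims(w,iw,[(.528,-.198)],.099,.031))
a=cv2.resize(w[100:340,150:450],(500,400)); b=cv2.resize(s[180:340,250:370],(300,400),interpolation=cv2.INTER_CUBIC)
cv2.imwrite('pics/m11.png',np.hstack([a,b]))
```

```text
[ 0.47855062 -0.19156204  0.24963987]
[10 13  7  6 27]
[15 17  5  2  7]
[array([308.37037037, 254.2962963 ]), array([388.14285714, 274.57142857])] (array([ 0.5078644 , -0.36192538,  0.17665705]), np.float64(0.0008063156555921736))
[310.6862798  253.38696243] [386.73414814 272.76956232]
stack rim px [320.29028924 234.68117739] [None]
```

View pics/m11.png

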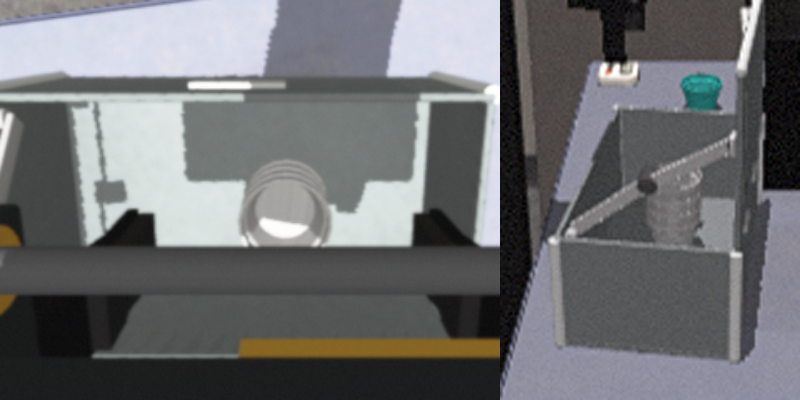

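All four rims are evenly spaced at crop (285,200), so the stack is upright and home. The knuckle is at about (0.511, −0.354, 0.174). Next I'll shut the fingers and press it.

arm_command --moves '[-1.2, -3.9, 0, 0, -1.2, -3.9, 0, 0, -1.3, -3.9, 0, 0, -1.3, -3.9, 0, 0, 0, 0, 0, 0, 0, 0, 0, 0, 0, 0, 0, 0, 0, 0, 0, 0]' --fingers 0

```text
time: 28.82
ee_pos: [0.5098, -0.3511, 0.2493]
eef_rot: [0.06, 0.998, 0.0, -0.0]
ft_force: [-0.5, 0.4, 1.0]
width: 0.0412
grip_force: 0.0
```

Run:
```python
from h import *
s=r.read_state(); p=s['ee_pos'];print(p,s['width'])
M=R.from_quat(s['eef_rot']).as_matrix()
print('tool cm',M.T@(np.array([.511,-.354,.184])-p)*100)
```

```text
[ 0.5098221  -0.35112635  0.2492639 ] 0.04122092786058603
tool cm [-0.15246239 -0.27674481  6.5261311 ]
```

arm_command --moves '[0, -0.2, 1, 0, 0, 0, 1.5, 0, 0, 0, 1.5, 0, 0, 0, 1, 0, 0, 0, 0.5, 0, 0, 0, 0.4, 0, 0, 0, 0.4, 0, 0, 0, 0, 0]'

```text
time: 29.48
ee_pos: [0.5089, -0.3546, 0.1866]
eef_rot: [0.061, 0.998, -0.0, 0.0]
ft_force: [-0.8, -0.5, -0.3]
width: 0.0007
grip_force: 0.2
```

arm_command --moves '[0, 0, 0.2, 0, -0.1, 0, 0.3, 0, -0.1, 0, 0.3, 0, -0.1, 0, 0.3, 0, 0, 0, 0, 0]'

```text
time: 29.9
ee_pos: [0.5119, -0.3549, 0.1751]
eef_rot: [0.061, 0.998, 0.0, -0.0]
ft_force: [-0.3, -0.7, 0.3]
width: 0.0
grip_force: 0.8
```

arm_command --moves '[-0.1, 0, 0.3, 0, -0.1, 0, 0.3, 0, -0.1, 0, 0.2, 0]'

```text
time: 30.15
ee_pos: [0.5145, -0.3553, 0.1672]
eef_rot: [0.061, 0.998, 0.0, -0.0]
ft_force: [-3.5, -0.7, 3.2]
width: 0.0004
grip_force: 2.4
```

Run:
```python
from h import *
s,i=snap('side','s12.png'); a=cv2.imread('pics/s11.png'); st=r.read_state(); print(st['ee_pos'],st['ft_force'],proj(i,st['ee_pos']))
b,j=snap('scene','c12.png'); a2=cv2.imread('pics/c11.png')
A=np.hstack([cv2.resize(im[150:320,250:370],(390,560),interpolation=cv2.INTER_CUBIC) for im in (s,)]+[cv2.resize(b[200:320,330:420],(400,560),interpolation=cv2.INTER_CUBIC)])
cv2.imwrite('pics/m12.png',A)
```

```text
[ 0.51441558 -0.35524118  0.1667339 ] [-1.37016142 -0.24338238  1.37736858] [311.4825287  256.45080767]
```

arm_command --moves '[-0.2, 0, 0.3, 0, -0.2, 0, 0.3, 0, -0.1, 0, 0.3, 0, -0.1, 0, 0.3, 0, -0.1, 0, 0.3, 0, 0, 0, 0, 0]'

```text
time: 30.75
ee_pos: [0.5171, -0.3559, 0.1502]
eef_rot: [0.062, 0.998, 0.001, -0.005]
ft_force: [-17.0, 2.9, 3.4]
width: 0.0004
grip_force: 9.5
```

Run:
```python
from h import *
s,i=snap('side','s13.png'); a=cv2.imread('pics/s11.png'); st=r.read_state(); print(st['ee_pos'],st['ft_force'],proj(i,st['ee_pos']))
b,j=snap('scene','c13.png'); a2=cv2.imread('pics/c11.png')
A=np.hstack([cv2.resize(im[130:320,250:370],(260,412),interpolation=cv2.INTER_CUBIC) for im in (a,s)]+[cv2.resize(b[160:320,330:440],(280,412),interpolation=cv2.INTER_CUBIC)])
cv2.imwrite('pics/m13.png',A)
```

```text
[ 0.51702219 -0.35590202  0.1502562 ] [-16.95191108   2.45915612   1.28752834] [312.69094655 262.7226004 ]
```

View pics/m13.png

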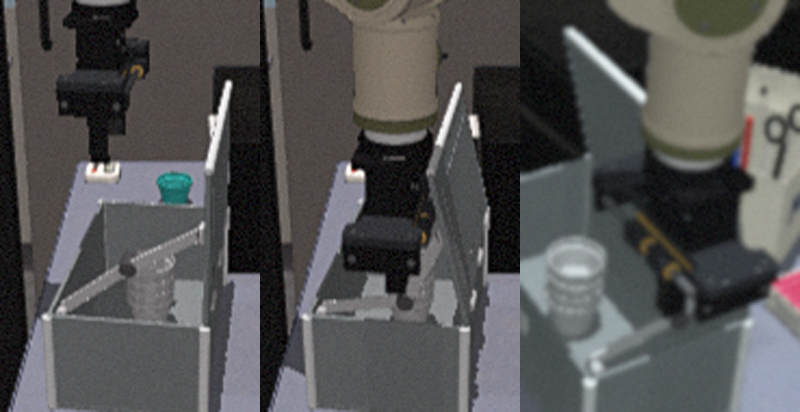

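The stay is broken and folding, with its lower bar almost level. The lid has leaned in slightly, and the stack is intact in the right panel at (575,285). I'll back away from the lid and then rise.

arm_command --moves '[0.8, 0, -0.2, 0, 1.5, 0, -0.5, 0, 2, 0, -1, 0, 0, 0, -3, 0, 0, 0, -4, 0, 0, 0, -4, 0, 0, 0, -4, 0, 0, 0, -4, 0, 0, 0, 0, 0, 0, 0, 0, 0]'

```text
time: 31.68
ee_pos: [0.4801, -0.3511, 0.3624]
eef_rot: [0.061, 0.998, -0.001, 0.003]
ft_force: [-0.6, 0.0, -1.3]
width: 0.0004
grip_force: 0.0
```

Run:
```python
from h import *
st=r.read_state(); print(st['ee_pos'],st['ft_force'])
s,i=snap('side','s14.png'); b,j=snap('scene','c14.png')
C=np.array([.5216,-.2246]);a=-.1186;ex=np.array([np.cos(a),np.sin(a)]);ey=np.array([-np.sin(a),np.cos(a)])
W=lambda x,y,z:[*(C+x*ex+y*ey),z]
# predicted free edge ends for lid angles
for t in (0,.1,.2,.3,.4): print(t,[proj(c,W(.0875-.175*np.sin(t),y,.126+.175*np.cos(t))).round(1) for c in (i,j) for y in (-.15,.15)])
# lid edge bright bead pixels
for n,im,(x0,x1,y0,y1) in (('side',s,(310,370,150,260)),('scene',b,(340,440,150,260))):
    g=cv2.cvtColor(im,cv2.COLOR_BGR2GRAY)[y0:y1,x0:x1]; m=(g>150).astype(np.uint8)
    N,l,sv,ce=cv2.connectedComponentsWithStats(m)
    for k in range(1,N):
        if sv[k,4]>15:
            v,u=np.where(l==k); print(n,sv[k]+[x0,y0,0,0,0],'top',u[v.argmin()]+x0,v.min()+y0,'bot',u[v.argmax()]+x0,v.max()+y0)
print('bag base', [onz(i,u,v,0).round(3) for u,v in ((388,278),(410,287),(450,272))],'box', [onz(i,*p,0).round(3) for p in ((355,255),(475,250))])
```

```text
[ 0.48014361 -0.3511115   0.36236549] [-0.61180046  0.02180404 -1.33790743]
0 [array([345.4, 208.6]), array([354.4, 167.3]), array([427.5, 224.4]), array([358.9, 166.2])]
0.1 [array([337.3, 208.6]), array([348.3, 167.4]), array([421. , 226.8]), array([353.2, 167.9])]
0.2 [array([329.3, 209.3]), array([342.2, 168. ]), array([414.5, 229.8]), array([347.6, 170.2])]
0.3 [array([321.6, 210.7]), array([336.3, 169.3]), array([408. , 233.5]), array([342., 173.])]
0.4 [array([314.1, 212.9]), array([330.6, 171.1]), array([401.5, 237.7]), array([336.6, 176.3])]
side [326 168  17  43 154] top 341 168 bot 328 210
side [346 183   5  10  35] top 347 183 bot 348 192
side [310 247  15   9  68] top 316 247 bot 315 255
scene [348 171  27  26 133] top 348 171 bot 374 196
scene [ 388  188   52   72 1079] top 430 188 bot 419 259
scene [340 254  22   6 100] top 347 254 bot 340 259
bag base [array([ 0.724, -0.187,  0.   ]), array([ 0.779, -0.231,  0.   ]), array([ 0.91 , -0.153,  0.   ])] box [array([ 0.637, -0.055,  0.   ]), array([ 1.028, -0.019,  0.   ])]
```

Lid angle is about 0.2 rad, and the stay bend works out to about 0.8 rad, so step 2 is met. I'll go over the lid and come down behind it.

arm_command --moves '[-2.8, 2.2, 0, 0, -2.8, 2.2, 0, 0, -2.8, 2.2, 0, 0, -2.8, 2.2, 0, 0, -2.8, 2.2, 0, 0, 0, 0, 2, 0, 0, 0, 3, 0, 0, 0, 2.5, 0, 0, 0, 1.3, 0, 0, 0, 0, 0, 0, 0, 0, 0]'

```text
time: 32.7
ee_pos: [0.6308, -0.2584, 0.2702]
eef_rot: [0.061, 0.998, 0.001, -0.001]
ft_force: [0.2, 0.3, -0.3]
width: 0.0007
grip_force: 0.0
```

```bash
cat >> h.py <<'E'
C=np.array([.5216,-.2246]);_a=-.1186;ex=np.array([np.cos(_a),np.sin(_a)]);ey=np.array([-np.sin(_a),np.cos(_a)])
def loc():
    s=r.read_state(); d=s['ee_pos'][:2]-C; print('local',(d@ex).round(4),(d@ey).round(4),s['ee_pos'][2].round(4),'F',(s['ft_force'][:2]@ex).round(1),s['ft_force'][2].round(1))
def plan(rho=.15):
    for t in np.arange(.2,1.6,.1): print(round(t,1),np.round([.0875-rho*np.sin(t)+.003*np.cos(t)+.01,.126+rho*np.cos(t)+.003*np.sin(t)],4))
E
python3 -c "
from h import *
loc();plan()"
```

```text
local 0.1125 -0.0206 0.2702 F 0.1 -0.3
0.2 [0.0706 0.2736]
0.3 [0.056  0.2702]
0.4 [0.0419 0.2653]
0.5 [0.0282 0.2591]
0.6 [0.0153 0.2515]
0.7 [0.0032 0.2427]
0.8 [-0.008   0.2327]
0.9 [-0.0181  0.2216]
1.0 [-0.0271  0.2096]
1.1 [-0.0348  0.1967]
1.2 [-0.0412  0.1831]
1.3 [-0.0462  0.169 ]
1.4 [-0.0498  0.1545]
1.5 [-0.0519  0.1396]
```

arm_command --moves '[1.4, 0, 0, 0, 1.4, 0, 0, 0, 0.8, 0, 0, 0, 0.5, 0, 0, 0, 0.7, 0, 0, 0, 0.7, 0, 0, 0, 0.7, 0, 0.25, 0, 0.7, 0, 0.25, 0, 0, 0, 0, 0]'

```text
time: 33.45
ee_pos: [0.5618, -0.2503, 0.2665]
eef_rot: [0.061, 0.998, 0.0, -0.0]
ft_force: [0.3, -0.0, -0.2]
width: 0.0005
grip_force: 0.2
```

```bash
python3 -c "
from h import *
loc()
s,i=snap('side','s15.png')
g=cv2.cvtColor(s,cv2.COLOR_BGR2GRAY);x0,y0=250,150;N,l,sv,ce=cv2.connectedComponentsWithStats((g[y0:290,x0:375]>150).astype(np.uint8))
for k in range(1,N):
    if sv[k,4]>15: print(sv[k]+[x0,y0,0,0,0])
W=lambda x,y,z:[*(C+x*ex+y*ey),z]
for t in np.arange(.2,1.6,.1): print(round(t,1),[proj(i,W(.0875-.175*np.sin(t),y,.126+.175*np.cos(t))).round(0) for y in (-.15,.15)])
"
```

```text
local 0.0429 -0.0207 0.2665 F 0.3 -0.2
[346 183   5  10  39]
[289 204  17  11 130]
[313 205   6   9  36]
[276 269  29   6  49]
[269 275   5  11  22]
0.2 [array([329., 209.]), array([342., 168.])]
0.3 [array([322., 211.]), array([336., 169.])]
0.4 [array([314., 213.]), array([331., 171.])]
0.5 [array([307., 216.]), array([325., 173.])]
0.6 [array([300., 219.]), array([320., 176.])]
0.7 [array([294., 223.]), array([315., 179.])]
0.8 [array([289., 228.]), array([311., 183.])]
0.9 [array([284., 233.]), array([307., 187.])]
1.0 [array([280., 238.]), array([304., 192.])]
1.1 [array([277., 244.]), array([301., 196.])]
1.2 [array([274., 250.]), array([299., 201.])]
1.3 [array([272., 256.]), array([297., 206.])]
1.4 [array([271., 262.]), array([296., 211.])]
1.5 [array([270., 268.]), array([296., 216.])]
```

arm_command --moves '[0.7, 0, 0.3, 0, 0.7, 0, 0.35, 0, 0.65, 0, 0.4, 0, 0.65, 0, 0.4, 0, 0.6, 0, 0.45, 0, 0.6, 0, 0.45, 0, 0.55, 0, 0.5, 0, 0.55, 0, 0.5, 0, 0.5, 0, 0.55, 0, 0.5, 0, 0.55, 0, 0.45, 0, 0.6, 0, 0.45, 0, 0.6, 0]'

```text
time: 34.5
ee_pos: [0.4939, -0.2419, 0.2094]
eef_rot: [0.061, 0.998, 0.0, -0.0]
ft_force: [-0.3, -0.2, 1.6]
width: 0.0004
grip_force: 0.7
```

```bash
python3 -c "
from h import *
loc()
s,i=snap('side','s16.png')
g=cv2.cvtColor(s,cv2.COLOR_BGR2GRAY);x0,y0=250,150;N,l,sv,ce=cv2.connectedComponentsWithStats((g[y0:290,x0:375]>150).astype(np.uint8))
for k in range(1,N):
    if sv[k,4]>15: print(sv[k]+[x0,y0,0,0,0])
"
```

```text
local -0.0255 -0.0204 0.2094 F -0.3 1.6
[346 183   5  10  39]
[345 202   6  17  58]
[289 207   5   6  22]
[279 218  12  21  71]
[352 226   4   7  16]
[346 264   4   7  20]
```

arm_command --moves '[0.4, 0, 0.65, 0, 0.4, 0, 0.65, 0, 0.3, 0, 0.7, 0, 0.3, 0, 0.7, 0, 0.25, 0, 0.7, 0, 0.25, 0, 0.7, 0, 0.2, 0, 0.7, 0, 0.2, 0, 0.7, 0, 0.1, 0, 0.7, 0, 0.1, 0, 0.7, 0, 0, 0, 0.5, 0, 0, 0, 0, 0]'

```text
time: 35.55
ee_pos: [0.469, -0.2386, 0.1348]
eef_rot: [0.061, 0.998, 0.0, -0.001]
ft_force: [0.2, 0.8, 0.9]
width: 0.0005
grip_force: 0.0
```

arm_command --moves '[0, 0, 0.3, 0, 0, 0, 0.2, 0, 0, 0, 0.1, 0, 0, 0, 0, 0]'

```text
time: 35.88
ee_pos: [0.4697, -0.2389, 0.13]
eef_rot: [0.061, 0.998, 0.0, 0.0]
ft_force: [0.9, -0.1, -0.2]
width: 0.0003
grip_force: 0.0
```

arm_command --moves '[0, 0, 0.15, 0, 0, 0, 0.1, 0, 0, 0, 0.1, 0, 0, 0, 0, 0]'

```text
time: 36.22
ee_pos: [0.4699, -0.239, 0.1293]
eef_rot: [0.061, 0.998, -0.0, 0.001]
ft_force: [-10.5, 4.0, 25.1]
width: 0.0006
grip_force: 12.6
```

arm_command --moves '[0, 0, -0.3, 0, 0, 0, -2, 0, 0, 0, -4, 0, 0, 0, -4, 0, 0, 0, -4, 0, 0, 0, -3, 0, 0, 0, 0, 0, 0, 0, 0, 0, 0, 0, 0, 0]'

```text
time: 36.97
ee_pos: [0.4694, -0.2388, 0.299]
eef_rot: [0.061, 0.998, 0.0, -0.0]
ft_force: [-0.4, -0.8, 0.5]
width: 0.0003
grip_force: 0.0
```

```bash
python3 -c "
from h import *
loc()
s,i=snap('side','s17.png');b,j=snap('scene','c17.png')
W=lambda x,y,z:[*(C+x*ex+y*ey),z]
for t in (1.35,1.45,1.52,1.57): print(t,[proj(c,W(.0875-.175*np.sin(t),y,.126+.175*np.cos(t))).round(1) for c in (i,j) for y in (-.15,.15)])
for n,im,(x0,x1,y0,y1) in (('side',s,(255,345,195,290)),('scene',b,(290,430,215,320))):
    g=cv2.cvtColor(im,cv2.COLOR_BGR2GRAY)[y0:y1,x0:x1]; N,l,sv,ce=cv2.connectedComponentsWithStats((g>150).astype(np.uint8))
    for k in range(1,N):
        if sv[k,4]>12:
            v,u=np.where(l==k); print(n,sv[k]+[x0,y0,0,0,0],'top',u[v.argmin()]+x0,v.min()+y0,'bot',u[v.argmax()]+x0,v.max()+y0)
"
```

```text
local -0.0501 -0.0203 0.299 F -0.3 0.5
1.35 [array([271.3, 259. ]), array([296.7, 208.7]), array([358.6, 293.7]), array([302.6, 223.8])]
1.45 [array([270.5, 265.3]), array([295.9, 213.9]), array([357.1, 299.7]), array([301.7, 229.2])]
1.52 [array([270.3, 269.8]), array([295.7, 217.5]), array([356.5, 303.7]), array([301.5, 232.9])]
1.57 [array([270.5, 273. ]), array([295.7, 220.1]), array([356.3, 306.5]), array([301.5, 235.4])]
side [289 204  17  11 126] top 292 204 bot 300 214
side [290 220   7  13  40] top 295 220 bot 291 232
side [270 249  14  24  95] top 280 249 bot 270 272
side [269 275   4  10  16] top 270 275 bot 271 284
scene [ 290  215  140  105 7117] top 300 215 bot 356 319
scene [290 309  10   9  50] top 290 309 bot 293 317
scene [310 312  27   8 156] top 330 312 bot 313 319
```

The bead runs from (295,220) to (270,272) in the side view, which matches 1.57 rad, so the lid is shut.

```bash
python3 -c "
from bench import r
print(r.close_job())"
```

```text
the job is handed in; nothing more can be done
None
```

The job is handed in: all four steel beakers on the bench are nested in the case, the stay was broken with the lid still up, the lid reads fully shut (about 1.57 rad), and the timer was left alone.

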